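# Tip the block down and bank it against the flip stop

## Robot

A 6-joint arm with a two-finger parallel gripper is mounted at the origin on a cart in front of the work surface, level with it; the furniture and walls round the work are solid. World frame = base frame: x ahead of the robot, y to its left, z up, the work surface at z = 0. Lengths are in m, angles in rad, forces in N, time in s.
With the tool pointing down it reaches from about 0.35 to 0.975 m from the base axis. Payload 4.9 kg.
Tool frame: the origin (TCP) lies at the very end of the fingers, on their centre line; the grasp point (between the pads) lies 19 mm behind it (ctrl.grip_point_offset is the distance from the TCP to the grasp point, in m); z points along the fingers, y is the line along which they close (so a half turn about z gives the same grasp; the last joint's range is limited). The gripper opens to 85 mm and grips with 20 to 120 N. Pads are 22 mm wide; open, the fingers measure 114 mm over their backs; the gripper's body (76 mm by 85 mm) begins 54 mm behind the grasp point. The pads swing forward as they close: fully open they stand 13 mm farther back than shut.
Start: joints at [1.167, 0.053, 1.613, -0, 1.476, -0.119], TCP at [0.176, 0.6, 0.231] pointing down, gripper open.
Joint ranges: [-3.01, 3.01], [-1.01, 2.22], [0.06, 2.58], [-1.02, 4.17], [0.09, 2.62], [-3.14, 3.14]. Speed limits (rad/s): [2.57, 2.57, 3.14, 3.14, 3.14, 3.14].

## Interface

Orientations are given as a rotation vector (axis times angle).
In Python, from station import ctrl gives the robot as it stands.
- The arm moves only by the tool send_rows, never from a script. Its argument "rows" is a list of rows, each a list of 3 entries, a list of its own where there are three numbers: the finger opening in cm, from 0 to 8.54, then the shift along the tool's x, y, z in cm, then the turn about the tool's z in degrees. A call has 1 to 10 rows; each row shifts and turns the commanded pose from where the row before left it, along the tool's axes as they then stand; what a row does not reach is not made up. A row lasts 1/8 s, in which the tool goes at most 62.5 mm and 10.7 degrees, less where a joint would pass 70% of its speed; a pose out of reach is approached as far as the arm can. A call with a gripper value outside its range is refused whole. The fingers move at their own pace and stop on an object; "newtons" is the grip in N (left out, the last holds). Time passes only in rows, so rows that do not move let the fingers close. It gives the time, the measured TCP pose, the force, the opening and the grip force at its end, in the units of the state.
- ctrl.get_obs(): the state, without advancing time (a new reading comes with each control period).
- ctrl.get_image(name): name is "side" or "top" or "wrist"; returns a dict with "frame" (384x512x3 uint8, red, green, blue), "range_z" (384x512 float32, m along the optical axis (not along the pixel's ray), 0 where there is no reading), "fx", "fy", "cx", "cy" (pixels), "k1" (the pictures are not rectified: a ray, as slopes to the right and down, at radius r is drawn at 1 + k1 r^2 times it, then the intrinsics apply), "cam_to_world" (4x4, takes a point from camera to world coordinates). Camera axes: x right, y down, z forward; pixel columns grow to the right and rows downward; lengths in m; the calibration is good to about 2 mm. A picture is of the moment at which its call begins.
- ctrl.finish_job(): hands the job in; it is judged then, once.
The state is a dict: "t": time; "q": joint angles; "dq": joint speeds; "effort": joint torques, N m; "tool_pos": TCP position; "tool_rot": TCP orientation; "contact_force": force on the tool from outside, world axes, zero at the start; "wrist_torque": the same for the moment, N m; "opening": finger opening in m; "grip_force": force on a finger pad.
Only numpy, scipy, OpenCV 4.12 (cv2) and the standard library are available. Lean on these libraries where they do the work, as an engineer would, in place of code of your own. Each camera call takes 0.05 s, during which the arm holds its last target. There are 200 camera calls.

## Task

The aluminium block standing on end in the fixture's track has been marked on its end and is now to be marked on the face with the hole. Push it over toward the stop so that it lies flat in the track with the hole on top, and push the leaning flip stop over so that it drops across the track; only then push the lying block along the track until its end rests against the stop's contact screw. Do all of it by pushing: do not pick the block up, and leave the other things round the fixture where they are.

Things in the scene. Friction and masses are not known exactly. Their poses are not given: they have to be found in the camera images.
- fixture: Marking fixture fixed to the bench: black plate 112 x 226 x 12 mm with two low steel rails and a flip stop at its -y end. Origin on the bench under the plate, z up; plate spans x -56 to 56, y -108 to 118 mm. Track along y between the rails, centred at x = -15 mm, 34 mm wide, floor z = 12, rail tops z = 20 mm. Pivot block behind the track: x 17 to 51, y -53 to -88 mm, top z = 43 mm.
- block: Loose aluminium block 30 x 50 x 20 mm (own x, y, z), 80 g, a hole in its +z face; origin mid -z face. At the start on end: own y down, hole face towards the fixture's +y; 30 mm across the track (2 mm play each side), 20 mm along it, top at z = 62 mm of the fixture. Pushed near the top towards -y it tips, falls by itself past 22 degrees and lies hole up, own y along the fixture's +y, 20 mm high.
- block_center (a point): Centre of that block (half-way up; 10 mm from each 30 x 50 face).
- stop (a joint): Hinge of the flip stop, rad: 0 = down, arm level across the track (end of travel); 2.0 = stood back, leaning 25 degrees past upright away from the track (the start). Rests at either end by its weight: pushed from behind to under 1.5 it falls down by itself, lightly damped. Steel arm 120 g, 14 mm wide along the track, 57 mm long from the pivot; under 1 N at its end moves it.
- stop_tip (a point): Point on the stop arm 50 mm from its pivot, mid-thickness (arm 13 mm thick); when stood back it is about 79 mm above the bench, and the smooth face to push is the one away from the track (+x of the fixture).
- stop_hinge (a point): Pivot of the stop arm: at x 32, y -70, z 34 mm of the fixture; the axis runs along the fixture's y, so the arm swings over the track in the plane y = -70 mm. When down, its contact screw points to +y and its end lies at y = -57 mm, 10 mm above the track floor in the middle of the track.
- seat (a point): Where the block's centre lies when the block is flat in the track with its end against the contact screw (x -15, y -32, z 22 mm of the fixture).
- loupe: Bystander: black loupe 34 mm wide, 31 mm tall, standing beyond the fixture's -y end. Origin under its centre.
- spare_block: Bystander: aluminium block 22 x 45 x 18 mm lying on the bench behind the fixture. Origin under its centre.
- ring: Bystander: turned ring 26 mm wide, 16 mm tall, on the bench behind the fixture. Origin under its centre.
- hex_key: Bystander: L-shaped hex key 31 x 78 x 5 mm lying in front of the fixture. Origin under its centre.
There are look-alikes about, which are no part of the job. Leave any orange look-alike of the block alone.

How it is judged:
By the outcome, as a careful person would: the job done as asked, in the order asked, and still so for the second after the job is handed in, with the robot touching nothing.
It also fails if it takes over 45 s, if anything falls off the work surface, if the arm or the gripper's body presses on something with over 40 N, if the wrist force passes 120 N, or if a joint passes its speed limit or range.

## Working session

There is one attempt and no reset: what is moved stays moved. The work goes in short steps, Python scripts to look and compute and a tool call to move; the robot and the scene stay as the last step left them, time stands still between calls to the robot, and variables do not carry over. Pictures are saved under pics/ and viewed, at most 10 in all, crops included, and the job is handed in when it is done.

Besides the shell and the picture viewer there is one more tool, called after "Request:" by a JSON object that holds its "method" and its "body". send_rows: Moves the arm, as the interface text tells. Its arguments: {"type":"object","properties":{"rows":{"type":"array","items":{"type":"array"}},"newtons":{"type":"number"}},"required":["rows"]}

```bash
mkdir -p pics
cat > h.py <<'E'
import numpy as np,cv2
from station import ctrl
def cap(n,tag):
    d=ctrl.get_image(n); np.savez(f'pics/{tag}.npz',**d); cv2.imwrite(f'pics/{tag}.png',d['frame'][:,:,::-1]); return d
def load(tag): return {k:v for k,v in np.load(f'pics/{tag}.npz').items()}
def ray(d,u,v):
    x=(u-float(d['cx']))/float(d['fx']);y=(v-float(d['cy']))/float(d['fy']);k=float(d['k1']);X,Y=x,y
    for _ in range(20):
        s=1+k*(X*X+Y*Y);X,Y=x/s,y/s
    return np.array([X,Y,1.0])
def onz(d,u,v,z):
    T=d['cam_to_world'];r=T[:3,:3]@ray(d,u,v);o=T[:3,3];return o+r*(z-o[2])/r[2]
def dep(d,u,v):
    z=float(d['range_z'][int(v),int(u)]);T=d['cam_to_world'];return T[:3,:3]@(ray(d,u,v)*z)+T[:3,3]
E
python3 - <<'E'
from h import *
a=cap('top','t0');b=cap('side','s0')
for d in(a,b):print(d['cam_to_world'].round(3).tolist(),d['fx'],d['k1'])
o=ctrl.get_obs();print(o['t'],o['tool_pos'],o['tool_rot'])
cv2.imwrite('pics/both.png',cv2.resize(np.hstack([a['frame'],b['frame']])[:,:,::-1],(800,300)))
E
```

```text
[[0.02, -0.996, 0.084, 0.439], [-1.0, -0.021, -0.006, -0.335], [0.007, -0.084, -0.996, 0.92], [0.0, 0.0, 0.0, 1.0]] 397.9881621948723 0.00020897358500041318
[[0.907, -0.126, 0.401, 0.192], [-0.419, -0.332, 0.845, -1.044], [0.027, -0.935, -0.354, 0.375], [0.0, 0.0, 0.0, 1.0]] 394.505830648331 0.006711891150510725
0.1 [0.17534976 0.59930384 0.23017928] [-4.45740177e-01 -3.10927151e+00  2.83826663e-03]
```

View pics/t0.png

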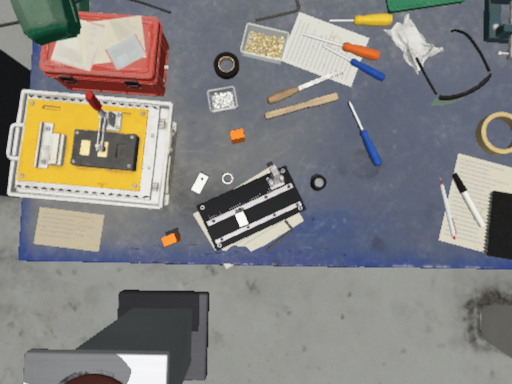

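View pics/s0.png

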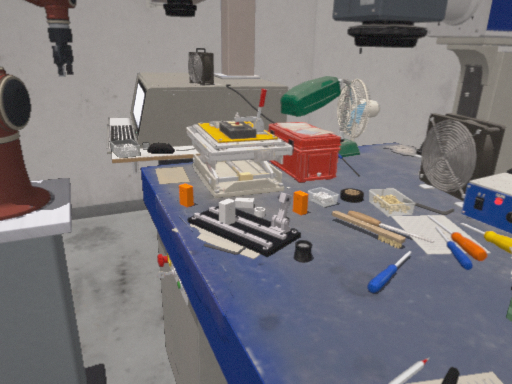

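The top view shows the fixture at about (248,207), with the white block's end at (241,218), the stop at (275,175) and the loupe at (318,182). Orange look-alikes are at (237,136) and (170,239). The spare block is at (200,183) and the ring at (227,178). Next I measure roughly, then look from near.

Run:
```python
from h import *
d=load('t0');f=d['frame']
g=f.max(2); m=(g<60).astype(np.uint8); m[:150]=0;m[255:]=0;m[:,:190]=0;m[:,308:]=0
m=cv2.morphologyEx(m,cv2.MORPH_CLOSE,np.ones((13,13)))
c=max(cv2.findContours(m,0,2)[0],key=cv2.contourArea)
r=cv2.minAreaRect(c);P=[onz(d,*p,.012) for p in cv2.boxPoints(r)]
P=np.array(P);print(r,P.round(4).tolist(),P.mean(0),[np.linalg.norm(P[i]-P[i-1]) for i in range(4)])
print('block top',onz(d,241,218,.062),dep(d,241,218)); print('stop',dep(d,275,172))
cr=f[155:260,185:335][:,:,::-1];cv2.imwrite('pics/c0.png',cv2.resize(cr,(750,525),interpolation=2))
```

```text
((250.59266662597656, 207.03414916992188), (48.89012145996094, 98.12947082519531), 65.224853515625) [[0.4824, -0.2145, 0.012], [0.5813, -0.4166, 0.012], [0.48, -0.4647, 0.012], [0.3829, -0.264, 0.012]] [ 0.48164679 -0.3399635   0.012     ] [np.float64(0.11104009682770102), np.float64(0.22502739732612018), np.float64(0.1121932512407813), np.float64(0.22300838786038313)]
block top [ 0.45482047 -0.31911605  0.062     ] [ 0.45475796 -0.31917612  0.06534823]
stop [ 0.55189917 -0.38878658  0.0925929 ]
```

View pics/c0.png

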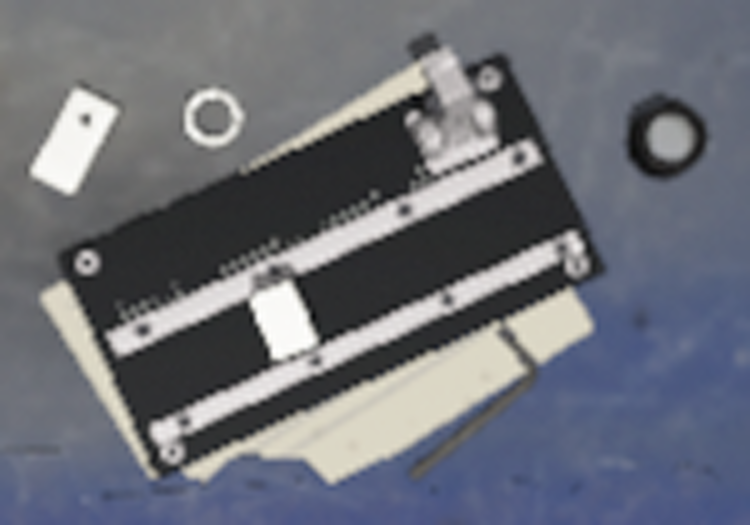

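The crop shows three candidates for the block: the white end at crop (283,320), standing in the track; the spare with a hole at (75,140), lying on the bench behind; and the orange ones, which are look-alikes. The one in the track is the block. Its x of -15 and top height of 62 mm both match the description. It sits at fixture y of about 36. The stop, at (455,100), leans back.

Next I check the clearance for the traverse.

Run:
```python
from h import *
d=load('t0')
B={}
for v in range(0,265,2):
  for u in range(0,300,2):
    if d['range_z'][v,u]>0:
      p=dep(d,u,v);k=(round(p[0]/.1),round(p[1]/.1));B[k]=max(B.get(k,0),p[2])
print('      ',[j for j in range(7,-6,-1)])
for i in range(10,1,-1):print(i,[round(B.get((i,j),-1),2) for j in range(7,-6,-1)])
```

```text
[7, 6, 5, 4, 3, 2, 1, 0, -1, -2, -3, -4, -5]
10 [-1, 0, 0, -1, -1, -1, np.float64(0.03), np.float64(0.02), np.float64(0.02), np.float64(0.01), np.float64(0.01), np.float64(0.01), -1]
9 [-1, 0, -1, -1, -1, np.float64(0.1), np.float64(0.06), np.float64(0.2), np.float64(0.14), np.float64(0.01), np.float64(0.04), np.float64(0.04), -1]
8 [-1, 0, 0, -1, -1, np.float64(0.01), np.float64(0.25), np.float64(0.25), np.float64(0.14), np.float64(0.02), np.float64(0.04), np.float64(0.04), -1]
7 [-1, 0, -1, -1, -1, np.float64(0.0), np.float64(0.15), np.float64(0.15), np.float64(0.26), np.float64(0.13), np.float64(0.05), np.float64(0.03), -1]
6 [-1, 0, -1, -1, -1, -1, np.float64(0.16), np.float64(0.2), np.float64(0.26), np.float64(0.14), np.float64(0.05), np.float64(0.09), -1]
5 [0, 0, -1, -1, -1, np.float64(0.01), np.float64(0.16), np.float64(0.17), np.float64(0.17), np.float64(0.13), np.float64(0.07), np.float64(0.09), -1]
4 [0, 0, -1, -1, -1, np.float64(0.01), np.float64(0.01), np.float64(0.01), np.float64(0.05), np.float64(0.05), np.float64(0.07), np.float64(0.02), np.float64(0.0)]
3 [0, 0, 0, 0, 0, 0, 0, np.float64(0.0), 0, np.float64(0.0), 0, -1, -1]
2 [-1, -1, -1, -1, -1, -1, -1, -1, -1, -1, -1, -1, -1]
```

Request:
{"method": "send_rows", "body": {"rows": [[0,[-3.9,-3.2,-1.2],0],[0,[-3.9,-3.2,-1.2],0],[0,[-3.9,-3.2,-1.2],0],[0,[-3.9,-3.2,-1.2],0],[0,[-3.9,-3.2,-1.2],0],[0,[-3.9,-3.2,-1.2],0],[0,[-2.8,-4.4,0],0],[0,[-2.8,-4.4,0],0],[0,[-2.8,-4.4,0],0],[0,[-2.8,-4.4,0],0]]}}

```text
t: 1.35
tool_pos: [0.4042, 0.1478, 0.3029]
tool_rot: [-0.446, -3.11, 0.0]
contact_force: [0.0, -0.6, -0.2]
opening: 0.0001
grip_force: 0.0
```

Request:
{"method": "send_rows", "body": {"rows": [[0,[-2.8,-4.4,0],0],[0,[-2.8,-4.4,0],0],[0,[-2.8,-4.4,0],0],[0,[-2.1,-5.3,0],0],[0,[-2.1,-5.3,0],0],[0,[-2.1,-5.3,0],0],[0,[-2.1,-5.3,0],0],[0,[-2.1,-5.3,0],0],[0,[-2.1,-5.3,0],0],[0,[0,0,0],10]]}}

```text
t: 2.6
tool_pos: [0.4786, -0.3446, 0.3014]
tool_rot: [-0.728, -3.053, -0.001]
contact_force: [-0.1, 0.2, -0.3]
opening: -0.0001
grip_force: 0.0
```

```bash
cat > st.py <<'E'
from h import *
from scipy.spatial.transform import Rotation as R
O=np.array([.4838,-.3445]);a=np.arctan2(.44,.898)
try: O0=np.load('fix.npy');O=O0[:2];a=O0[2]
except Exception: pass
ex=np.array([np.cos(a),np.sin(a)]);ey=np.array([-ex[1],ex[0]])
def fx(p): p=np.asarray(p);q=p[:2]-O;return np.array([q@ex,q@ey,p[2]])*1000
def show():
    o=ctrl.get_obs();M=R.from_rotvec(o['tool_rot']).as_matrix()
    print('t',round(o['t'],2),'pos',o['tool_pos'].round(4),'fix mm',fx(o['tool_pos']).round(1),'toolx deg rel fixture',np.degrees(np.arctan2(M[1,0],M[0,0])-a).round(1),'zdir',M[:,2].round(3),'F',np.round(o['contact_force'],1),'q',np.round(o['q'],2),'op',o['opening'])
if __name__=='__main__': show()
E
python3 st.py
```

```text
t 2.6 pos [ 0.4786 -0.3446  0.3014] fix mm [ -4.8   2.2 301.4] toolx deg rel fixture 127.1 zdir [-0.002  0.001 -1.   ] F [-0.1  0.2 -0.3] q [-0.75 -0.06  1.61 -0.    1.59 -1.85] op -9.909539861564211e-05
```

Request:
{"method": "send_rows", "body": {"rows": [[0,[0,0,0],10.6],[0,[0,0,0],10.6],[0,[0,0,0],10.6],[0,[0,0,0],10.6],[0,[0,0,0],10.6],[0,[0,0,0],10.6],[0,[0,0,0],10.6],[0,[0,0,0],10.6],[0,[0,0,0],10.6],[0,[0,0,0],10.6]]}}

```text
t: 3.85
tool_pos: [0.4792, -0.3412, 0.3026]
tool_rot: [-2.876, -1.261, 0.001]
contact_force: [0.4, 0.6, -0.1]
opening: 0.0001
grip_force: 0.0
```

Request:
{"method": "send_rows", "body": {"rows": [[0,[0,0,0],10.6],[0,[0,0,0],10.5],[0,[0,0,0],0]]}}

```text
t: 4.22
tool_pos: [0.4792, -0.3413, 0.3027]
tool_rot: [-3.056, -0.725, 0.001]
contact_force: [0.7, -0.7, -0.1]
opening: -0.0003
grip_force: 0.0
```

```bash
python3 st.py; python3 -c "
from h import *
d=cap('wrist','w0');print(d['cam_to_world'].round(3).tolist(),d['fx'],d['k1'])"
```

```text
t 4.22 pos [ 0.4792 -0.3413  0.3027] fix mm [ -2.7   4.9 302.7] toolx deg rel fixture 0.6 zdir [-0.001  0.001 -1.   ] F [ 0.7 -0.7 -0.1] q [-0.75 -0.07  1.61  0.    1.6   0.36] op -0.00025172439311008316
[[0.449, -0.861, -0.24, 0.54], [-0.894, -0.432, -0.12, -0.311], [-0.001, 0.268, -0.963, 0.446], [0.0, 0.0, 0.0, 1.0]] 321.42916183321023 0.028834350052284324
```

View pics/w0.png

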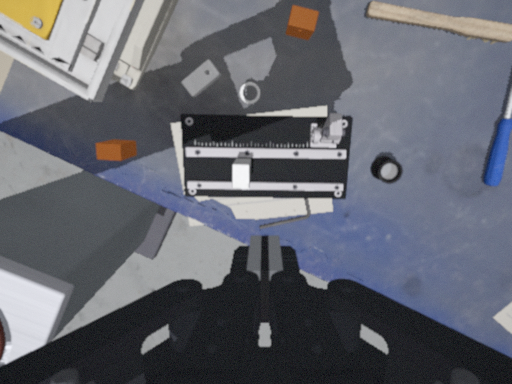

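The wrist view shows the plate with corners near (182,114), (352,115), (346,198) and (186,197). The block's bright end is at (242,176), the stop at (333,128) and the loupe at (387,168).

Run:
```python
from st import *
d=load('w0');f=d['frame'];g=cv2.cvtColor(f,cv2.COLOR_RGB2GRAY)
m=(f.max(2)<45).astype(np.uint8); n=np.zeros_like(m);n[105:206,174:362]=m[105:206,174:362]
n=cv2.morphologyEx(n,cv2.MORPH_CLOSE,np.ones((25,25)))
c=max(cv2.findContours(n,0,2)[0],key=cv2.contourArea)[:,0]
W=np.array([onz(d,u,v,.012)[:2] for u,v in c],np.float32)
r=cv2.minAreaRect(W*1000);B=cv2.boxPoints(r)/1000;print(r,B.round(4).tolist())
print('in fix',[fx([*p,.012]).round(1).tolist() for p in B])
# block top bright
m=(g>225).astype(np.uint8);n=np.zeros_like(m);n[150:198,228:256]=m[150:198,228:256]
c=max(cv2.findContours(n,0,2)[0],key=cv2.contourArea)[:,0];print(cv2.boundingRect(c))
for z in(.062,):
  q=np.array([fx(onz(d,u,v,z)) for u,v in c]);print('block',q.min(0).round(1),q.max(0).round(1))
cv2.imwrite('pics/cw.png',cv2.resize(f[100:210,170:370][:,:,::-1],(800,440),interpolation=2))
t=load('t0');
g=cv2.cvtColor(t['frame'],cv2.COLOR_RGB2GRAY);m=(g>235).astype(np.uint8);n=np.zeros_like(m);n[208:229,233:250]=m[208:229,233:250]
c=max(cv2.findContours(n,0,2)[0],key=cv2.contourArea)[:,0]
q=np.array([fx(onz(t,u,v,.062)) for u,v in c]);print('block top view',q.min(0).round(1),q.max(0).round(1))
```

```text
((483.0479736328125, -340.71600341796875), (107.78670501708984, 222.49383544921875), 25.482715606689453) [[0.3865000009536743, -0.26350000500679016], [0.4823000133037567, -0.4643000066280365], [0.5795999765396118, -0.4180000126361847], [0.4837999939918518, -0.21709999442100525]]
in fix [[-51.7, 115.6, 12.0], [-54.1, -106.9, 12.0], [53.7, -108.1, 12.0], [56.1, 114.4, 12.0]]
(233, 165, 16, 24)
block [-30.5  24.5  62. ] [-1.9 43.1 62. ]
block top view [-30.   26.8  62. ] [-2.5 44.2 62. ]
```

View pics/cw.png

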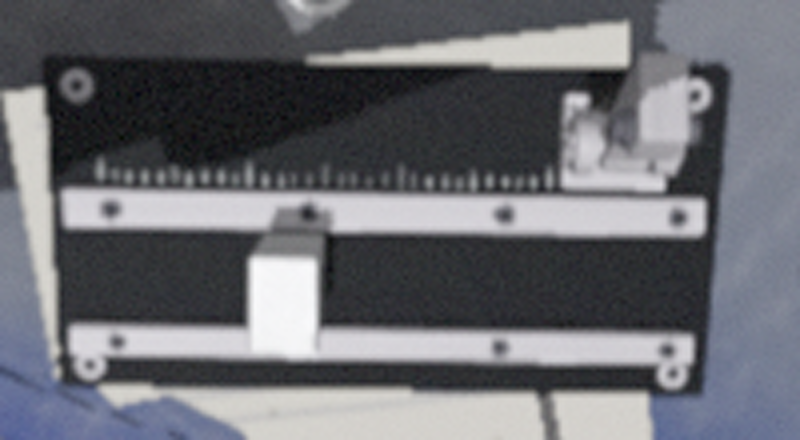

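Request:
{"method": "send_rows", "body": {"rows": [[0,[-0.2,-1.5,3.6],1.0],[0,[-0.2,-1.5,3.6],0],[0,[-0.2,-1.5,3.6],0],[0,[-0.2,-1.5,3.6],0],[0,[-0.3,-1.5,3.6],0],[0,[0,0,2],0],[0,[0,0,2],0],[0,[0,0,2],0],[0,[0,0,0.7],0],[0,[0,0,0],0]]}}

```text
t: 5.52
tool_pos: [0.4367, -0.2785, 0.0561]
tool_rot: [-3.063, -0.697, 0.001]
contact_force: [0.0, -0.2, 0.2]
opening: -0.0001
grip_force: 0.0
```

```bash
python3 - <<'E'
import numpy as np;np.save('fix.npy',[.4845,-.3449,np.radians(25.7)])
E
python3 - <<'E'
from st import *
show()
a=cap('wrist','w1');b=cap('side','s1')
w=cv2.resize(b['frame'][150:270,160:320],(560,420),interpolation=2)
cv2.imwrite('pics/v1.png',w[:,:,::-1])
E
```

```text
t 5.53 pos [ 0.4367 -0.2785  0.0561] fix mm [-14.3  80.5  56.1] toolx deg rel fixture -0.1 zdir [-0.001  0.001 -1.   ] F [ 0.  -0.2  0.2] q [-0.71 -0.02  2.   -0.    1.17  0.41] op -0.00013985557996220847
```

View pics/v1.png

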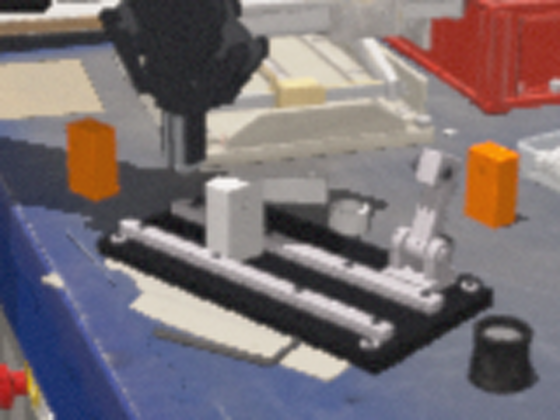

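The fingers stand behind the block's +y face, with the block upright in the track at (235,215) in the crop. Now I tip it slowly.

Request:
{"method": "send_rows", "body": {"rows": [[0,[0,0.5,0.1],0],[0,[0,0.5,0.1],0],[0,[0,0.4,0],0],[0,[0,0.3,0],0],[0,[0,0.3,0],0],[0,[0,0.3,0],0],[0,[0,0.3,0],0]]}}

```text
t: 6.5
tool_pos: [0.4481, -0.3022, 0.0543]
tool_rot: [-3.063, -0.696, 0.0]
contact_force: [-0.5, 0.1, 0.4]
opening: -0.0002
grip_force: 0.2
```

Run:
```python
from st import *
show()
b=cap('side','s2');w=cap('wrist','w2')
def g(d): return cv2.resize(d['frame'][170:250,200:300],(400,320),interpolation=2)
cv2.imwrite('pics/v2.png',np.hstack([g(b),cv2.resize(w['frame'],(400,320))])[:,:,::-1])
```

```text
t 6.5 pos [ 0.4481 -0.3022  0.0543] fix mm [-14.3  54.2  54.3] toolx deg rel fixture -0.1 zdir [-0.  0. -1.] F [-0.5  0.1  0.4] q [-0.73  0.03  1.95  0.    1.16  0.39] op -0.0001890709831830421
```

View pics/v2.png

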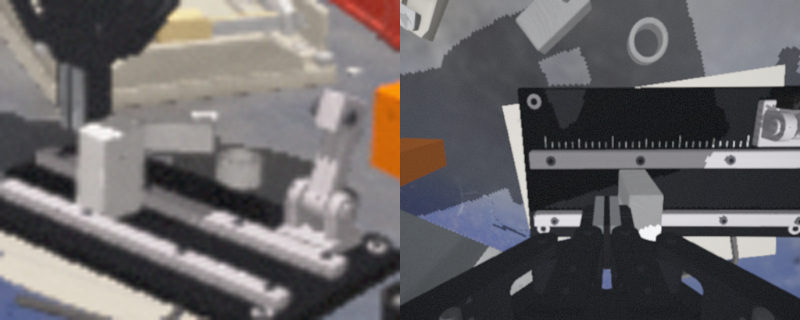

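The fingers are just at the block, which is still upright. I continue.

Request:
{"method": "send_rows", "body": {"rows": [[0,[0,0.3,0],0],[0,[0,0.3,0],0],[0,[0,0.3,0],0],[0,[0,0.3,0],0],[0,[0,0.3,0],0]]}}

```text
t: 7.22
tool_pos: [0.4546, -0.3159, 0.0543]
tool_rot: [3.064, 0.695, 0.0]
contact_force: [0.3, 0.0, -0.8]
opening: -0.0002
grip_force: 0.0
```

```bash
cat > look.py <<'E'
import sys
from st import *
show();n=sys.argv[1]
b=cap('side','s'+n);w=cap('wrist','w'+n)
cv2.imwrite(f'pics/v{n}.png',np.hstack([cv2.resize(b['frame'][170:250,200:300],(400,320),interpolation=2),cv2.resize(w['frame'],(400,320))])[:,:,::-1])
p=load('s2')['frame'].astype(int);dd=(abs(p-b['frame']).sum(2)>60);dd[:165]=0
ys,xs=np.where(dd);print('changed side px',len(xs),(xs.min(),xs.max(),ys.min(),ys.max()) if len(xs) else '')
E
python3 look.py 3
```

```text
t 7.22 pos [ 0.4546 -0.3159  0.0543] fix mm [-14.3  39.1  54.3] toolx deg rel fixture -0.1 zdir [ 0. -0. -1.] F [ 0.3  0.  -0.8] q [-0.74  0.06  1.92 -0.    1.16  0.38] op -0.0001603802290193518
changed side px 944 (np.int64(17), np.int64(277), np.int64(165), np.int64(227))
```

```bash
cat > prof.py <<'E'
import sys
from st import *
def prof(cam,tag):
    d=cap(cam,tag)if not tag.startswith('=') else load(tag[1:])
    v,u=np.mgrid[0:384,0:512];z=d['range_z'];k=z>0
    x=(u-float(d['cx']))/float(d['fx']);y=(v-float(d['cy']))/float(d['fy']);X,Y=x,y
    for _ in range(15): s=1+float(d['k1'])*(X*X+Y*Y);X,Y=x/s,y/s
    T=d['cam_to_world'];P=(np.stack([X,Y,np.ones_like(X)],-1)*z[...,None])[k]@T[:3,:3].T+T[:3,3]
    q=P[:,:2]-O;F=np.c_[q@ex,q@ey,P[:,2]]*1000
    m=(abs(F[:,0]+15)<13)&(abs(F[:,1])<100);F=F[m]
    print(cam,[(b,int(np.percentile(F[abs(F[:,1]-b)<=2.5][:,2],80))) for b in range(-80,85,5) if (abs(F[:,1]-b)<=2.5).sum()>3])
    return F
if __name__=='__main__':
    for c in sys.argv[2:]: prof(c,c+sys.argv[1])
E
python3 -c "
from prof import *
prof('wrist','=w3');prof('side','=s3')"
```

```text
wrist [(-80, 13), (-75, 13), (-70, 13), (-65, 13), (-60, 13), (-55, 13), (-50, 13), (-45, 13), (-40, 13), (-35, 13), (-30, 13), (-25, 13), (-20, 13), (-15, 136), (-10, 138), (-5, 137), (0, 132), (5, 126), (10, 116), (15, 113), (20, 106), (25, 105), (30, 106), (35, 135), (40, 135), (45, 129), (50, 104), (55, 100), (60, 112), (65, 115), (70, 123), (75, 129), (80, 135)]
side [(-80, 11), (-75, 12), (-70, 12), (-65, 11), (-60, 11), (-55, 12), (-50, 11), (-45, 12), (-40, 11), (-35, 11), (-30, 11), (-25, 11), (-20, 145), (-15, 147), (-10, 150), (-5, 330), (0, 322), (5, 278), (10, 249), (15, 176), (20, 167), (25, 122), (30, 162), (35, 116), (40, 157), (45, 146), (50, 120), (55, 160), (60, 163), (65, 164), (70, 160), (75, 157), (80, 138)]
```

```bash
sed -i 's/<100);F/<100)\&(F[:,2]<72);F/' prof.py; python3 -c "
from prof import *
prof('wrist','=w3');prof('side','=s3')"
```

```text
wrist [(-80, 13), (-75, 13), (-70, 13), (-65, 13), (-60, 13), (-55, 13), (-50, 13), (-45, 13), (-40, 13), (-35, 13), (-30, 13), (-25, 13), (-20, 13), (-15, 13), (-10, 13), (-5, 13), (0, 13), (5, 59), (10, 61), (15, 63), (20, 65), (25, 66), (30, 66), (35, 66), (40, 64), (45, 64), (50, 64), (55, 13), (60, 13), (65, 13), (70, 13), (75, 13), (80, 13)]
side [(-80, 11), (-75, 12), (-70, 12), (-65, 11), (-60, 11), (-55, 12), (-50, 11), (-45, 12), (-40, 11), (-35, 11), (-30, 11), (-25, 11), (-20, 12), (-15, 11), (-10, 11), (-5, 11), (0, 11), (5, 56), (10, 58), (15, 59), (20, 61), (25, 65), (30, 70), (35, 68), (40, 66), (45, 64), (50, -414), (55, -389), (60, 11), (65, 11), (70, 12), (75, 11), (80, 11)]
```

The block's top now slopes by about 20°, so it is tipping and not sliding. I push a little further.

Request:
{"method": "send_rows", "body": {"rows": [[0,[0,0.3,0],0],[0,[0,0.3,0],0],[0,[0,0.2,0],0],[0,[0,0,0],0],[0,[0,0,0],0],[0,[0,0,0],0]]}}

```text
t: 8.07
tool_pos: [0.4579, -0.3228, 0.0543]
tool_rot: [-3.064, -0.696, 0.0]
contact_force: [-0.2, 0.8, 0.6]
opening: -0.0001
grip_force: 0.0
```

```bash
python3 st.py; python3 prof.py 4 wrist side
```

```text
t 8.07 pos [ 0.4579 -0.3228  0.0543] fix mm [-14.3  31.4  54.3] toolx deg rel fixture -0.1 zdir [-0.  0. -1.] F [-0.2  0.8  0.6] q [-0.75  0.08  1.9   0.    1.16  0.38] op -6.47929962831831e-05
wrist [(-80, 13), (-75, 13), (-70, 13), (-65, 13), (-60, 13), (-55, 13), (-50, 13), (-45, 13), (-40, 13), (-35, 13), (-30, 13), (-25, 33), (-20, 33), (-15, 33), (-10, 33), (-5, 33), (0, 33), (5, 33), (10, 33), (15, 33), (20, 65), (25, 63), (30, 64), (35, 64), (40, 64), (45, 13), (50, 13), (55, 13), (60, 13), (65, 13), (70, 13), (75, 13), (80, 13)]
side [(-80, 12), (-75, 11), (-70, 12), (-65, 11), (-60, 11), (-55, 12), (-50, 11), (-45, 12), (-40, 11), (-35, 11), (-30, 11), (-25, 28), (-20, 31), (-15, 31), (-10, 32), (-5, 32), (0, 31), (5, 31), (10, 31), (15, 32), (20, 68), (25, 66), (30, 68), (35, 66), (40, 66), (45, 62), (50, -406), (55, 11), (60, 12), (65, 11), (70, 11), (75, 11), (80, 11)]
```

The block is flat at z = 32, spanning y of about -27 to 23. Now I go behind the stop.

Request:
{"method": "send_rows", "body": {"rows": [[0,[0,-0.8,-3],0],[0,[0,0,-4],0],[0,[2.6,2.7,-0.3],0],[0,[2.6,2.7,0],0],[0,[2.6,2.7,0],0],[0,[2.6,2.8,0],0],[0,[0,0,2.8],0],[0,[0,0,2.8],0],[0,[0,0,0],0]]}}

```text
t: 9.3
tool_pos: [0.5935, -0.3675, 0.0677]
tool_rot: [-3.059, -0.695, 0.007]
contact_force: [-0.1, 0.2, -0.5]
opening: -0.0003
grip_force: 0.0
```

```bash
python3 look.py 5
```

```text
t 9.3 pos [ 0.5935 -0.3675  0.0677] fix mm [ 88.4 -67.7  67.7] toolx deg rel fixture -0.1 zdir [-0.005  0.004 -1.   ] F [-0.1  0.2 -0.5] q [-0.66  0.36  1.54  0.    1.24  0.46] op -0.00032488381836549905
changed side px 4985 (np.int64(6), np.int64(346), np.int64(165), np.int64(380))
```

View pics/v5.png

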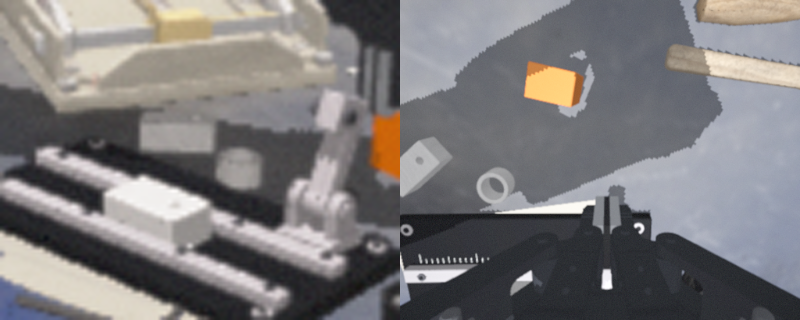

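The block lies flat in the track and the fingers are behind the stop's +x face. Now I push the stop gently towards -x.

Request:
{"method": "send_rows", "body": {"rows": [[0,[-0.6,0.1,0],0],[0,[-0.6,0.1,0],0],[0,[-0.5,0,0],0],[0,[-0.5,0,0],0],[0,[-0.5,0,0],0],[0,[-0.5,0,0],0],[0,[-0.5,0,0],0],[0,[-0.5,0,0],0],[0,[-0.4,0,0],0],[0,[-0.3,0,0],0]]}}

```text
t: 10.65
tool_pos: [0.5518, -0.3922, 0.0712]
tool_rot: [-3.064, -0.695, 0.0]
contact_force: [-0.2, 0.3, -0.1]
opening: 0.0002
grip_force: 0.0
```

Request:
{"method": "send_rows", "body": {"rows": [[0,[0,0,0],0],[0,[0,0,0],0],[0,[0,0,0],0],[0,[0,0,0],0]]}}

```text
t: 11.15
tool_pos: [0.5522, -0.392, 0.0713]
tool_rot: [3.064, 0.696, 0.0]
contact_force: [0.5, -0.0, 0.4]
opening: -0.0001
grip_force: 0.0
```

```bash
python3 st.py; python3 prof.py 6 side top
```

```text
t 11.15 pos [ 0.5522 -0.392   0.0713] fix mm [ 40.6 -71.8  71.3] toolx deg rel fixture -0.1 zdir [ 0. -0. -1.] F [ 0.5 -0.   0.4] q [-0.73  0.31  1.6   0.    1.23  0.4 ] op -6.549941487022665e-05
side [(-80, 49), (-75, 60), (-70, 61), (-65, 60), (-60, 12), (-55, 12), (-50, 11), (-45, 12), (-40, 11), (-35, 11), (-30, 12), (-25, 29), (-20, 32), (-15, 31), (-10, 31), (-5, 31), (0, 31), (5, 32), (10, 31), (15, 31), (20, 31), (45, -254), (50, -399), (55, -388), (60, 11), (65, 12), (70, 11), (75, 11), (80, 11)]
top [(-70, 56), (-65, 56), (-60, 53), (-55, 14), (-50, 13), (-45, 13), (-40, 13), (-35, 14), (-30, 13), (-25, 13), (-20, 32)]
```

The stop is still on its way down. Meanwhile I lift away and go behind the block.

Request:
{"method": "send_rows", "body": {"rows": [[0,[0,0,-3],0],[0,[0,0,-3],0],[0,[-1.4,-3.3,0],0],[0,[-1.4,-3.3,0],0],[0,[-1.4,-3.3,0],0],[0,[-1.3,-3.3,0],0],[0,[0,0,2.5],0],[0,[0,0,2],0],[0,[0,0,0],0],[0,[0,0,0],0]]}}

```text
t: 12.5
tool_pos: [0.4459, -0.2972, 0.0867]
tool_rot: [3.063, 0.695, 0.0]
contact_force: [-0.8, -0.0, -0.2]
opening: -0.0002
grip_force: 0.0
```

```bash
python3 look.py 7; python3 prof.py 8 side wrist
python3 - <<'E'
from h import *
s=load('s7')['frame'];cv2.imwrite('pics/v7.png',cv2.resize(s[180:260,190:310],(780,520),interpolation=2)[:,:,::-1])
E
```

```text
t 12.5 pos [ 0.4459 -0.2972  0.0867] fix mm [-14.   59.7  86.7] toolx deg rel fixture -0.1 zdir [ 0. -0. -1.] F [-0.8 -0.  -0.2] q [-0.73 -0.02  1.94  0.    1.22  0.4 ] op -0.00015091215213047213
changed side px 1978 (np.int64(38), np.int64(297), np.int64(165), np.int64(286))
side [(-80, 30), (-75, 38), (-70, 39), (-65, 39), (-55, 14), (-50, 12), (-45, 12), (-40, 11), (-35, 11), (-30, 11), (-25, 28), (-20, 31), (-15, 32), (-10, 31), (-5, 31), (0, 32), (5, 32), (10, 31), (15, 32), (20, 32), (45, 11), (50, -398), (55, 10), (60, 11), (65, 11), (70, 11), (75, 11), (80, 12)]
wrist [(-80, 41), (-75, 41), (-70, 41), (-65, 40), (-60, 25), (-55, 13), (-50, 13), (-45, 13), (-40, 13), (-35, 13), (-30, 13), (-25, 33), (-20, 33), (-15, 33), (-10, 33), (-5, 33), (0, 33), (5, 33), (10, 33), (15, 33), (20, 33), (25, 31), (30, 13), (35, 13), (40, 13), (45, 13), (50, 13), (55, 13), (60, 13), (65, 13), (70, 13), (75, 13), (80, 13)]
```

View pics/v7.png

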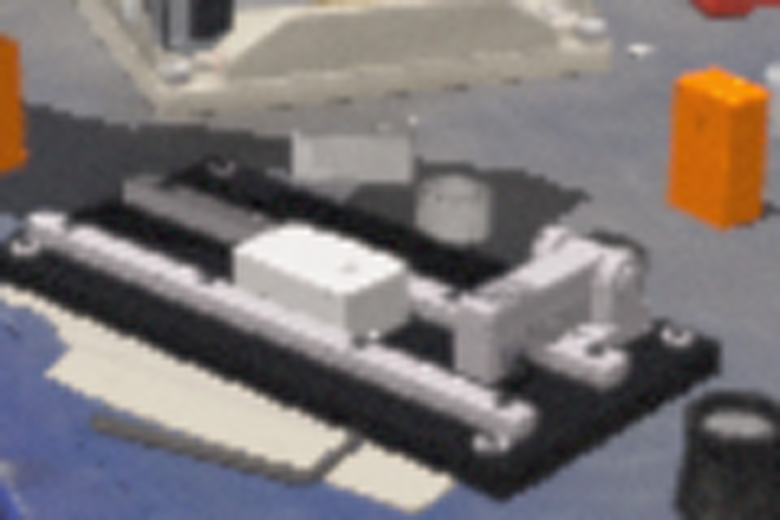

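The stop is down across the track at (560,300), top at about 40 mm as expected. The block lies flat with the hole up at (348,268). I lower and push it along.

Request:
{"method": "send_rows", "body": {"rows": [[0,[-0.1,0,3],0],[0,[0,0,3.1],0],[0,[0,0.5,0],0],[0,[0,0.5,0],0],[0,[0,0.5,0],0],[0,[0,0.5,0],0],[0,[0,0.4,0],0],[0,[0,0.4,0],0],[0,[0,0.4,0],0],[0,[0,0.3,0],0]]}}

```text
t: 13.95
tool_pos: [0.4598, -0.3288, 0.0255]
tool_rot: [-3.063, -0.695, 0.0]
contact_force: [-1.0, 2.4, 3.2]
opening: -0.0002
grip_force: 2.1
```

Request:
{"method": "send_rows", "body": {"rows": [[0,[0,0.3,0],0],[0,[0,0.3,0],0],[0,[0,0.3,0],0],[0,[0,0,0],0]]}}

```text
t: 14.45
tool_pos: [0.4639, -0.3374, 0.0255]
tool_rot: [3.063, 0.695, 0.001]
contact_force: [-0.0, 0.8, 3.4]
opening: -0.0001
grip_force: 1.8
```

```bash
python3 st.py; python3 prof.py 9 side wrist
cat > end.py <<'E'
import sys
from prof import *
F=prof('wrist','='+sys.argv[1]);G=F[(F[:,2]>29)&(F[:,2]<36)&(F[:,1]>-63)];print('block top y',np.percentile(G[:,1],[0.5,2,98,99.5]).round(1))
E
python3 end.py wrist9|tail -1;python3 end.py wrist8|tail -1
```

```text
t 14.45 pos [ 0.4639 -0.3374  0.0255] fix mm [-15.3  15.7  25.5] toolx deg rel fixture -0.1 zdir [ 0.001 -0.001 -1.   ] F [-0.   0.8  3.4] q [-0.76  0.15  1.88 -0.    1.11  0.37] op -0.00010533917239655687
side [(-80, 29), (-75, 37), (-70, 39), (-65, 39), (-55, 20), (-50, 12), (-45, 12), (-40, 29), (-35, 31), (-30, 31), (-25, 31), (-20, 32), (-15, 32), (-10, 31), (-5, 31), (0, 55), (5, 60), (10, 58), (15, 57), (20, 65), (25, 63), (30, 53), (35, 11), (40, 68), (45, 11), (50, -401), (55, 10), (60, 12), (65, 11), (70, 11), (75, 11), (80, 11)]
wrist [(-80, 41), (-75, 41), (-70, 41), (-65, 40), (-60, 25), (-55, 13), (-50, 13), (-45, 13), (-40, 33), (-35, 33), (-30, 33), (-25, 33), (-20, 33), (-15, 33), (-10, 33), (-5, 33), (0, 42), (5, 54), (10, 60), (15, 64), (20, 62), (25, 52), (30, 51), (35, 13), (40, 13), (45, 13), (50, 13), (55, 13), (60, 13), (65, 13), (70, 13), (75, 13), (80, 13)]
block top y [-40.6 -39.9  15.7  23.8]
block top y [-25.2 -24.3  23.5  24. ]
```

Request:
{"method": "send_rows", "body": {"rows": [[0,[0,-0.3,-0.1],0],[0,[0,0,-0.1],0],[0,[0,0,0],0]]}}

```text
t: 14.92
tool_pos: [0.4621, -0.334, 0.0271]
tool_rot: [-3.063, -0.696, 0.0]
contact_force: [0.2, -0.3, 0.1]
opening: 0.0002
grip_force: 0.0
```

```bash
python3 st.py
python3 - <<'E'
from prof import *
d=cap('side','sa');w=cap('wrist','wa')
cv2.imwrite('pics/va.png',np.hstack([cv2.resize(d['frame'][165:255,190:300],(440,360),interpolation=2),cv2.resize(w['frame'][100:300,150:350],(360,360),interpolation=2)])[:,:,::-1])
E
```

```text
t 14.93 pos [ 0.4621 -0.334   0.0271] fix mm [-15.5  19.5  27.1] toolx deg rel fixture -0.1 zdir [-0.  0. -1.] F [ 0.2 -0.3  0.1] q [-0.76  0.14  1.89 -0.    1.12  0.37] op 0.00016114792079265322
```

View pics/va.png

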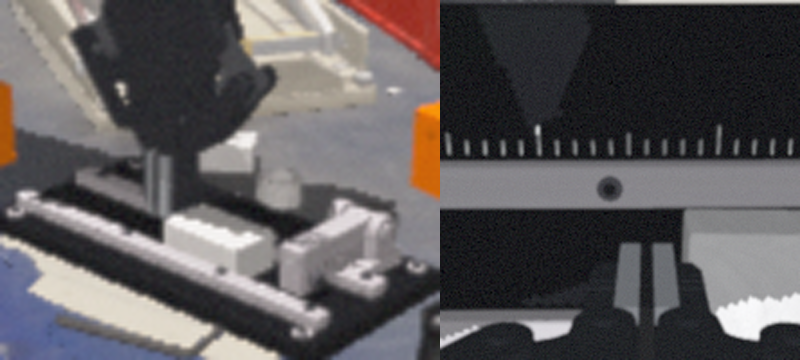

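The pressure is released, and the block lies flat about 16 mm short of the stop with the fingers behind it. I continue slowly at this height.

Request:
{"method": "send_rows", "body": {"rows": [[0,[0,0.3,0],0],[0,[0,0.3,0],0],[0,[0,0.3,0],0],[0,[0,0.3,0],0],[0,[0,0.2,0],0],[0,[0,0.1,0],0],[0,[0,0,0],0]]}}

```text
t: 15.9
tool_pos: [0.4689, -0.3478, 0.0274]
tool_rot: [3.063, 0.695, 0.0]
contact_force: [-0.9, -1.1, -0.7]
opening: 0.0001
grip_force: 0.0
```

```bash
python3 st.py; python3 prof.py b wrist;python3 end.py wristb|tail -1
```

```text
t 15.9 pos [ 0.4689 -0.3478  0.0274] fix mm [-15.4   4.2  27.4] toolx deg rel fixture -0.1 zdir [ 0. -0. -1.] F [-0.9 -1.1 -0.7] q [-0.77  0.17  1.85 -0.    1.12  0.36] op 6.418914473695145e-05
wrist [(-80, 41), (-75, 41), (-70, 41), (-65, 40), (-60, 26), (-55, 21), (-50, 33), (-45, 33), (-40, 33), (-35, 33), (-30, 33), (-25, 33), (-20, 33), (-15, 33), (-10, 51), (-5, 53), (0, 64), (5, 65), (10, 59), (15, 53), (20, 13), (25, 13), (30, 13), (35, 13), (40, 13), (45, 13), (50, 13), (55, 13), (60, 13), (65, 13), (70, 13), (75, 13), (80, 13)]
block top y [-52.  -51.2  -0.6   9.4]
```

Request:
{"method": "send_rows", "body": {"rows": [[0,[0,0.1,0],0],[0,[0,0.1,0],0],[0,[0,0.1,0],0],[0,[0,0,0],0]]}}

```text
t: 16.45
tool_pos: [0.4701, -0.3506, 0.0273]
tool_rot: [3.063, 0.695, 0.0]
contact_force: [0.2, 0.6, 0.0]
opening: 0.0
grip_force: 0.1
```

Request:
{"method": "send_rows", "body": {"rows": [[0,[0,0.1,0],0],[0,[0,0,0],0]]}}

```text
t: 16.7
tool_pos: [0.4705, -0.3514, 0.0273]
tool_rot: [3.063, 0.695, 0.0]
contact_force: [0.0, 0.6, -1.2]
opening: 0.0002
grip_force: 0.1
```

```bash
python3 st.py; python3 prof.py c wrist;python3 end.py wristc|tail -1
```

```text
t 16.7 pos [ 0.4705 -0.3514  0.0273] fix mm [-15.4   0.2  27.3] toolx deg rel fixture -0.1 zdir [ 0. -0. -1.] F [ 0.   0.6 -1.2] q [-0.77  0.18  1.84 -0.    1.12  0.36] op 0.0001857407797885471
wrist [(-80, 41), (-75, 41), (-70, 41), (-65, 40), (-60, 27), (-55, 33), (-50, 33), (-45, 33), (-40, 33), (-35, 33), (-30, 33), (-25, 33), (-20, 33), (-15, 45), (-10, 54), (-5, 61), (0, 65), (5, 61), (10, 53), (15, 43), (20, 13), (25, 13), (30, 13), (35, 13), (40, 13), (45, 13), (50, 13), (55, 13), (60, 13), (65, 13), (70, 13), (75, 13), (80, 13)]
block top y [-55.9 -55.2  -5.4   4.6]
```

Request:
{"method": "send_rows", "body": {"rows": [[0,[0,0.05,0],0],[0,[0,0.05,0],0],[0,[0,0,0],0]]}}

```text
t: 17.12
tool_pos: [0.4709, -0.3522, 0.0273]
tool_rot: [3.064, 0.696, -0.0]
contact_force: [-0.2, -0.0, -0.2]
opening: -0.0001
grip_force: 0.2
```

Request:
{"method": "send_rows", "body": {"rows": [[0,[0,0.05,0],0],[0,[0,0,0],0]]}}

```text
t: 17.38
tool_pos: [0.4711, -0.3526, 0.0273]
tool_rot: [-3.063, -0.695, 0.0]
contact_force: [-0.7, 0.7, 1.5]
opening: 0.0
grip_force: 0.4
```

Request:
{"method": "send_rows", "body": {"rows": [[0,[0,0.05,0],0],[0,[0,0,0],0]]}}

```text
t: 17.62
tool_pos: [0.4711, -0.3527, 0.0272]
tool_rot: [-3.062, -0.695, 0.001]
contact_force: [-0.5, 2.7, 1.7]
opening: 0.0003
grip_force: 1.7
```

Request:
{"method": "send_rows", "body": {"rows": [[0,[0,0.05,0],0],[0,[0,0,0],0]]}}

```text
t: 17.88
tool_pos: [0.4712, -0.3528, 0.0272]
tool_rot: [-3.062, -0.695, 0.001]
contact_force: [-3.6, 4.6, 4.4]
opening: -0.0002
grip_force: 2.8
```

The force rises along the push axis and the motion stalls, so the block is against the screw. I back off and check.

Request:
{"method": "send_rows", "body": {"rows": [[0,[0,-0.3,0],0],[0,[0,-1.5,0],0],[0,[0,-2,0],0],[0,[0,-2,-2],0],[0,[0,-1,-4],0],[0,[0,0,-4],0],[0,[0,0,0],0],[0,[0,0,0],0]]}}

```text
t: 18.88
tool_pos: [0.4417, -0.2917, 0.1266]
tool_rot: [-3.063, -0.696, 0.001]
contact_force: [0.1, 0.8, -0.3]
opening: -0.0002
grip_force: 0.0
```

```bash
python3 st.py; python3 prof.py d wrist side top;python3 end.py wristd|tail -1
python3 - <<'E'
from h import *
a=load('t0')['frame'].astype(int);b=load('topd')['frame'].astype(int)
for n,(u,v) in dict(loupe=(318,182),spare=(200,183),ring=(227,178),key=(275,240),or1=(237,136),or2=(170,239)).items():
    s=np.s_[v-7:v+8,u-7:u+8];print(n,(abs(a[s]-b[s]).sum(2)>90).sum())
E
```

```text
t 18.88 pos [ 0.4417 -0.2917  0.1266] fix mm [-15.5  66.5 126.6] toolx deg rel fixture -0.1 zdir [-0.  0. -1.] F [ 0.1  0.8 -0.3] q [-0.72 -0.09  1.93 -0.    1.3   0.4 ] op -0.00017489959714440533
wrist [(-80, 41), (-75, 41), (-70, 41), (-65, 41), (-60, 28), (-55, 33), (-50, 33), (-45, 33), (-40, 33), (-35, 33), (-30, 33), (-25, 33), (-20, 33), (-15, 33), (-10, 32), (-5, 13), (0, 13), (5, 13), (10, 13), (15, 13), (20, 13), (25, 13), (30, 13), (35, 13), (40, 13), (45, 13), (50, 13), (55, 13), (60, 13), (65, 13), (70, 13), (75, 13), (80, 13)]
side [(-80, 26), (-75, 38), (-70, 40), (-65, 40), (-60, 24), (-55, 30), (-50, 31), (-45, 31), (-40, 31), (-35, 31), (-30, 31), (-25, 31), (-20, 31), (-15, 31), (-10, 31), (10, 12), (15, 12), (20, 11), (25, 12), (30, 11), (35, 11), (40, 11), (45, 11), (50, -404), (55, -148), (60, 11), (65, 11), (70, 11), (75, 12), (80, 11)]
top [(-80, 14), (-75, 41), (-70, 42), (-65, 42), (-60, 38), (-55, 33), (-50, 33), (-45, 33), (-40, 35), (-35, 33), (-30, 33), (-25, 34), (-20, 33), (-15, 33), (-10, 33), (-5, 32), (0, 13)]
block top y [-57.3 -56.5  -8.1  -7.8]
loupe 0
spare 225
ring 222
key 0
or1 0
or2 183
```

The block spans y of about -57.3 to -7.5, flat against the screw with the stop down. The spare block, ring and one orange block are hidden by the arm in the top view. The fingers never came near them, and the loupe, hex key and other orange block are unchanged.

```bash
python3 -c "
from station import ctrl
print(ctrl.finish_job())"
```

```text
the job is handed in; nothing more can be done
None
```

The job is handed in: the block lies flat, hole up, with its end against the contact screw and the stop down across the track; it took about 19 s, but the final top view couldn't re-check the spare block, ring and one orange block because the arm hid them.

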